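# Tip the slim carton down into the label frame

### The arm

A 6-joint arm with a two-finger parallel gripper is mounted at the origin on the work surface. World frame = base frame: x ahead of the robot, y to its left, z up, the work surface at z = 0. Lengths are in m, angles in degrees, forces in N, time in s.
With the tool pointing down it reaches from about 0.35 to 1 m from the base axis. Payload 7.1 kg.
Tool frame: the origin (TCP) lies midway between the tips of the shut fingers; the grasp point (between the pads) lies 19 mm behind it; z points along the fingers, y is the line along which they close (so a half turn about z gives the same grasp; the last joint's range is limited). The gripper opens to 85 mm and grips with 20 to 120 N. Pads are 22 mm wide; open, the fingers measure 114 mm over their backs; the gripper's body (76 mm by 85 mm) begins 54 mm behind the grasp point. The pads swing forward as they close: fully open they stand 13 mm farther back than shut.
Start: joints at [-68.297, 24.242, 93.386, -0, 62.372, -1.089], TCP at [0.242, -0.576, 0.197] pointing down, gripper open.
Joint ranges: [-172.04, 172.04], [-51.8, 120.97], [4.93, 147.93], [-75.15, 255.16], [6.16, 154.13], [-145.62, 145.62]. Speed limits (degrees/s): [136.94, 136.94, 172.46, 180, 180, 180].

### API

Orientations are given as a 3x3 rotation matrix whose columns are the frame's x, y, z axes.
In Python, from bench import manip, optics gives the robot as it stands.
- The arm moves only by the tool send_rows, never from a script. Its argument "increments" is a list that holds one entry, the list of rows, each a list of 7 numbers: the turn, a rotation vector about the tool's x, y, z normalised to -1 to 1, where 1 is 180 degrees, then the shift along the tool's x, y, z normalised to -1 to 1, where 1 is 50 cm, then the opening, from 0 (shut) to 1 (fully open). A call has exactly 8 rows; each row is the pose to reach, as a shift and turn from the pose commanded when the call began, along the tool's axes at that moment, turning the shorter way round; what a row does not reach only later rows make up. A row lasts 1/12 s, in which the tool goes at most 41.7 mm and 7.16 degrees, less where a joint would pass 70% of its speed; a pose out of reach is approached as far as the arm can. A call with a number of a shift or a turn outside -1 to 1 is refused whole. A call with a gripper value outside its range is refused whole. The fingers move at their own pace and stop on an object; "squeeze" is the grip in N (left out, the last holds). Time passes only in rows, so rows that repeat a pose let the fingers close, or fill a call up. It gives the time, the measured TCP pose, the force, the opening and the grip force at its end, in the units of the state.
- manip.sense(): the state, without advancing time (a new reading comes with each control period).
- optics.capture(name): name is "scene" or "top" or "wrist"; returns a dict with "color" (480x640x3 uint8, red, green, blue), "depth" (480x640 float32, m along the optical axis (not along the pixel's ray), 0 where there is no reading), "intrinsics" (3x3 intrinsics, pixels), "k1" (the pictures are not rectified: a ray, as slopes to the right and down, at radius r is drawn at 1 + k1 r^2 times it, then the intrinsics apply), "cam_to_world" (4x4, takes a point from camera to world coordinates). Camera axes: x right, y down, z forward; pixel columns grow to the right and rows downward; lengths in m; the calibration is good to about 2 mm. A picture is of the moment at which its call begins.
- manip.job_done(): hands the job in; it is judged then, once.
The state is a dict: "t": time; "qpos": joint angles; "qd": joint speeds; "tau": joint torques, N m; "position": TCP position; "ee_rot": TCP orientation; "wrist_force": force on the tool from outside, world axes, zero at the start; "moment": the same for the moment, N m; "finger_gap": opening from 0.0 (shut) to 1.0 (fully open); "gripper_force": force on a finger pad.
Only numpy, scipy, OpenCV 4.12 (cv2) and the standard library are available. Lean on these libraries where they do the work, as an engineer would, in place of code of your own. Each camera call takes 0.05 s, during which the arm holds its last target. There are 200 camera calls.

### The job

On the packing bench a slim carton stands on end a little short of the taped frame, its broad side with the white packing-list pouch turned away from the frame. With your fingertips slide it towards the frame, still standing, until its leading bottom edge has just crossed the near strip of tape, then push it near its top so that it topples onto the frame and comes down flat inside it, pouch side up, in one go. Only push it, do not lift it, and leave everything else on the bench where it is.

Things in the scene. Friction and masses are not known exactly. Their poses are not given: they have to be found in the camera images.
- frame: Rectangle of white tape 15 mm wide, stuck flat on the grey bench, fixed. Inside the tape 170 mm along its x, 130 mm along its y; over the outer edges 200 x 160 mm. Origin at its centre on the bench; x points to the robot's left (within 19 degrees), y towards the robot. The slim carton stands on the -x side; the strip nearest it lies at x = -100 to -85 mm.
- carton: Slim brown cardboard carton, 55 mm thick (x), 100 mm wide (y), 150 mm high (z), 0.25 to 0.5 kg. Origin: centre of its underside; at the start z is up, x points to the frame, within 9 degrees of the frame's x. White pouch on the side at x = -27.5. Friction 0.48 to 0.72: pushed below 35 mm it slides, above 60 mm it tips over its leading bottom edge, falling past a 20 degree lean.
- foot_a (a point): Corner of the slim carton at the robot's end of its leading bottom edge: at carton (27.5, 50, 0) mm. At the start this edge is 20 to 65 mm short of the outer edge of the frame's near strip, its middle within 20 mm of the frame's middle line. Toppled, the carton covers about 150 mm beyond the place where this edge stood.
- foot_b (a point): Corner of the slim carton at the other end of its leading bottom edge: at carton (27.5, -50, 0) mm.
- top_a (a point): Corner of the slim carton at the robot's end of its leading top edge: at carton (27.5, 50, 150) mm.
- top_b (a point): Corner of the slim carton at the other end of its leading top edge: at carton (27.5, -50, 150) mm.
- stock_carton: A stouter cardboard carton, 70 x 90 x 120 mm high, standing behind the frame as the robot sees it; stays where it is. Origin at the centre of its underside.
- mug: White mug with a handle, 76 mm across, 92 mm high; stays. Origin at the centre of its underside.
- tape_roll: Roll of tan packing tape lying flat, 96 mm across, 48 mm high; stays. Origin at the centre of its underside.
- jar: Closed amber jar with a steel cap, 68 mm across, 85 mm high; stays. Origin at the centre of its underside. Mug, tape roll and jar stand in front of the frame, near the slim carton, and just past the frame's left end, in any order.
- pulley_block: Black sailing block with a steel shackle lying on its side, 60 mm across, 120 mm long, 26 mm high, behind the frame; stays. Origin under the middle of its sheave.
- cleat: Aluminium horn cleat on its base, 146 mm long (its x), 43 mm high, behind the slim carton; stays. Origin at the centre of its underside.
- scanner: Hands-free code scanner on a round foot 110 mm across, 210 mm high, fixed to the bench off the frame's left end, its head leaning towards the frame. Origin at the centre of its foot.

How it is judged:
By the outcome, as a careful person would: the job done as asked, in the order asked, and still so for the second after the job is handed in, with the robot touching nothing.
It also fails if it takes over 38 s, if anything falls off the work surface, if the arm or the gripper's body presses on something with over 40 N, if the wrist force passes 120 N, or if a joint passes its speed limit or range.

## Working session

There is one attempt and no reset: what is moved stays moved. The work goes in short steps, Python scripts to look and compute and a tool call to move; the robot and the scene stay as the last step left them, time stands still between calls to the robot, and variables do not carry over. Pictures are saved under pics/ and viewed, at most 10 in all, crops included, and the job is handed in when it is done.

Besides the shell and the picture viewer there is one more tool, called after "Request:" as name(argument=value, ...), one argument or row to a line, values as JSON. send_rows: Moves the arm, as the interface text tells. Scaled input: -1 to 1 covers 50 cm each way for a shift and 180 degrees each way for a turn. Its arguments: {"type":"object","properties":{"increments":{"type":"array","items":{"type":"array","items":{"type":"array","items":{"type":"number"}}}},"squeeze":{"type":"number"}},"required":["increments"]}

```bash
mkdir -p pics
cat > h.py <<'E'
import numpy as np, cv2
from bench import manip, optics
def cap(n,save=None):
    c=optics.capture(n)
    if save: cv2.imwrite('pics/'+save,c['color'][:,:,::-1])
    return c
def rays(c,uv):
    K=np.array(c['intrinsics'],float); k1=c['k1']
    p=np.atleast_2d(np.array(uv,float)); d=(p-K[:2,2])/[K[0,0],K[1,1]]
    s=d.copy()
    for _ in range(20): s=d/(1+k1*(s**2).sum(1,keepdims=True))
    T=np.array(c['cam_to_world']); r=np.c_[s,np.ones(len(s))]@T[:3,:3].T
    return T[:3,3],r
def onplane(c,uv,z):
    o,r=rays(c,uv); return o+r*((z-o[2])/r[:,2])[:,None]
def cloud(c):
    v,u=np.mgrid[:480,:640]; o,r=rays(c,np.c_[u.ravel(),v.ravel()])
    return (o+r*c['depth'].reshape(-1,1)).reshape(480,640,3)
E
python3 - <<'E'
from h import *
for n in('scene','top','wrist'):
    c=cap(n,n+'.png'); print(n,np.round(c['cam_to_world'],3).tolist(),c['k1'])
s=manip.sense();print(s['t'],s['position'],s['ee_rot'])
a=[cv2.imread('pics/%s.png'%n) for n in('scene','top')]
E
```

```text
scene [[0.44, 0.552, -0.708, 1.208], [0.898, -0.281, 0.339, -0.189], [-0.012, -0.785, -0.619, 0.671], [0.0, 0.0, 0.0, 1.0]] -0.0981581267143113
top [[-0.024, -0.983, 0.183, 0.407], [-1.0, 0.025, 0.002, 0.101], [-0.006, -0.183, -0.983, 1.107], [0.0, 0.0, 0.0, 1.0]] -0.026001159728184346
wrist [[0.386, -0.884, -0.262, 0.309], [-0.922, -0.371, -0.108, -0.549], [-0.001, 0.284, -0.959, 0.373], [0.0, 0.0, 0.0, 1.0]] -0.07307306544956951
0.15 [ 0.24197665 -0.57574255  0.19651049] [[ 9.21898778e-01  3.87430560e-01 -4.50794388e-04]
 [ 3.87430822e-01 -9.21898078e-01  1.13652337e-03]
 [ 2.47374052e-05 -1.22241114e-03 -9.99999253e-01]]
```

View pics/scene.png

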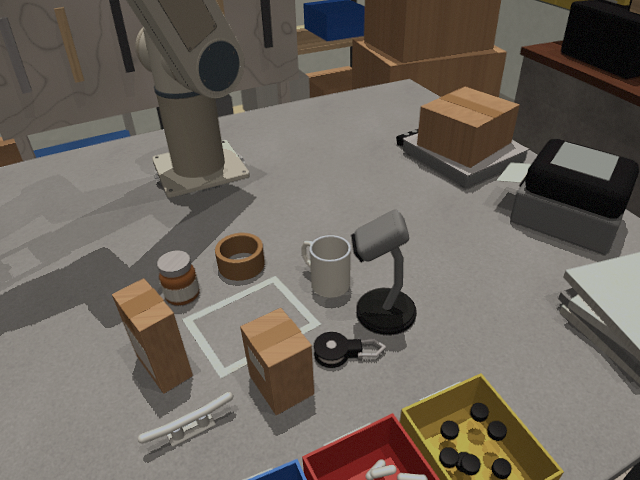

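View pics/top.png

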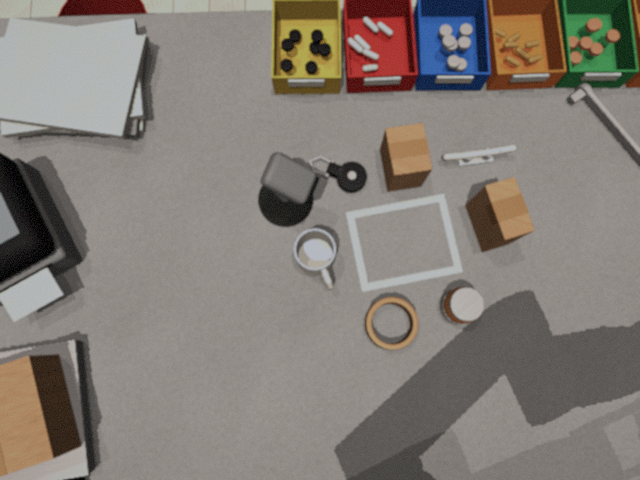

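The top view shows the carton top near (508,210), the frame spanning about (347–462, 197–290), the jar at (463,305), the cleat at (480,155) and the stock carton at (407,155). Next I'll measure the frame and the carton.

```bash
cat >> h.py <<'E'
def box(P): 
    return cv2.minAreaRect((P[:,:2]*1000).astype(np.float32))
def cartontop(c,P=None):
    P=cloud(c) if P is None else P
    m=(P[...,2]>.14)&(P[...,2]<.16)&(P[...,0]>.4)&(P[...,0]<.8)&(P[...,1]>-.2)&(P[...,1]<.05)
    return m,P
E
python3 - <<'E'
from h import *
c=cap('top'); P=cloud(c)
hsv=cv2.cvtColor(c['color'],cv2.COLOR_RGB2HSV)
m=((hsv[...,1]<40)&(hsv[...,2]>165)).astype(np.uint8)
m[:185]=0;m[300:]=0;m[:,:343]=0;m[:,470:]=0
n,l,st,ce=cv2.connectedComponentsWithStats(m,connectivity=8); k=1+st[1:,4].argmax(); print(st[k])
uv=np.argwhere(l==k)[:,::-1]; W=onplane(c,uv,0)
b=box(W); print('frame',b,cv2.boxPoints(b).round(1).tolist())
mt,_=cartontop(c,P); n,l,st,ce=cv2.connectedComponentsWithStats(mt.astype(np.uint8))
for i in range(1,n):
    if st[i,4]>60:
        uv=np.argwhere(l==i)[:,::-1]; z=np.median(P[l==i][:,2])
        b=box(onplane(c,uv,.15)); print('top',st[i],z,b,cv2.boxPoints(b).round(1).tolist())
# other objects > 20mm
m=(P[...,2]>.015)&(P[...,0]>.35)&(P[...,0]<.85)&(P[...,1]>-.3)&(P[...,1]<.3)
n,l,st,ce=cv2.connectedComponentsWithStats(m.astype(np.uint8))
for i in range(1,n):
    if st[i,4]>80:
        Q=P[l==i]; print(st[i][:4],Q.min(0).round(3),Q.max(0).round(3))
# scene view check
c=cap('scene');P=cloud(c); mt,_=cartontop(c,P)
n,l,st,ce=cv2.connectedComponentsWithStats(mt.astype(np.uint8))
for i in range(1,n):
    if st[i,4]>60:
        uv=np.argwhere(l==i)[:,::-1]
        b=box(P[l==i]); print('scene top',st[i],b)
# side faces low: carton points
m=(P[...,2]>.012)&(P[...,2]<.04)&(P[...,1]>-.2)&(P[...,1]<-.03)&(P[...,0]>.5)&(P[...,0]<.72)
b=box(P[m]);print('low',b,cv2.boxPoints(b).round(1).tolist())
E
```

```text
[ 346  194  117   98 2547]
frame ((591.3773193359375, -57.477630615234375), (160.96481323242188, 200.79928588867188), 9.519693374633789) [[495.3999938964844, 28.200000762939453], [528.5999755859375, -169.8000030517578], [687.4000244140625, -143.1999969482422], [654.0999755859375, 54.900001525878906]]
top [483 183  16  43 317] 0.1497808375602071 ((627.7664184570312, -190.39913940429688), (74.0654296875, 21.592580795288086), 2.328065872192383) [[590.2999877929688, -181.10000610351562], [591.2000122070312, -202.6999969482422], [665.2000122070312, -199.6999969482422], [664.2999877929688, -178.10000610351562]]
[380 123  53  67] [ 0.407 -0.099  0.015] [0.788 0.101 1.107]
[443 145  74  17] [ 0.407 -0.282  0.015] [0.772 0.101 1.107]
[260 152  63  73] [0.407 0.099 0.015] [0.76  0.222 1.107]
[324 159  43  31] [0.407 0.012 0.015] [0.758 0.101 1.107]
[466 177  69  74] [ 0.407 -0.26   0.015] [0.675 0.101 1.107]
[294 228  42  61] [0.407 0.079 0.015] [0.605 0.152 1.107]
[440 287  44  38] [ 0.407 -0.182  0.015] [0.496 0.101 1.107]
[365 297  54  53] [ 0.386 -0.07   0.015] [0.481 0.101 1.107]
scene top [152 288  22  36 309] ((632.0205078125, -190.4959259033203), (73.86487579345703, 18.90983009338379), 0.1026732325553894)
low ((621.3799438476562, -165.66574096679688), (226.6217041015625, 90.0027084350586), 15.174151420593262) [[500.20001220703125, -151.89999389648438], [523.7999877929688, -238.8000030517578], [742.5, -179.39999389648438], [719.0, -92.5999984741211]]
```

```bash
cat >> h.py <<'E'
F0=np.array([591.4,-57.5]); fx=np.array([-.1654,.9862]); fy=np.array([-.9862,-.1654])
def toF(p): d=np.atleast_2d(p)[:,:2]-F0; return np.c_[d@fx,d@fy]
E
python3 - <<'E'
from h import *
for n in('top','scene'):
    c=cap(n);P=cloud(c)
    m=(P[...,2]>.14)&(P[...,2]<.158)&(P[...,0]>.45)&(P[...,0]<.75)&(P[...,1]>-.32)&(P[...,1]<-.1)&(c['depth']>0)
    k,l,st,ce=cv2.connectedComponentsWithStats(m.astype(np.uint8)); i=1+st[1:,4].argmax()
    uv=np.argwhere(l==i)[:,::-1]
    for b in (box(onplane(c,uv,.15)),box(P[l==i])):
        q=cv2.boxPoints(b); print(n,np.round(b[0],1),np.round(b[1],1),round(b[2],1),q.round(1).tolist(),'F',toF(q).round(1).tolist())
# carton low points, jar, cleat from scene
    for nm,(x0,x1,y0,y1) in dict(jar=(.40,.52,-.24,-.1),cart=(.55,.7,-.28,-.13),cleat=(.70,.82,-.32,-.1),tapr=(.35,.5,-.1,.05)).items():
        s=(P[...,0]>x0)&(P[...,0]<x1)&(P[...,1]>y0)&(P[...,1]<y1)&(P[...,2]>.012)&(P[...,2]<.2)&(c['depth']>0)
        Q=P[s]; print(nm,s.sum(),np.percentile(Q,1,axis=0).round(3),np.percentile(Q,99,axis=0).round(3))
E
```

```text
top [ 620.2 -219.1] [99.3 60.2] 15.5 [[564.2999877929688, -203.39999389648438], [580.4000244140625, -261.3999938964844], [676.0999755859375, -234.8000030517578], [660.0, -176.8000030517578]] F [[-139.4, 50.9], [-199.3, 44.5], [-188.8, -54.2], [-129.0, -47.9]]
top [ 621.2 -220.6] [99.6 58. ] 15.7 [[565.4000244140625, -206.10000610351562], [581.0999755859375, -261.8999938964844], [676.9000244140625, -235.0], [661.2000122070312, -179.1999969482422]] F [[-142.3, 50.2], [-199.9, 44.0], [-189.2, -55.0], [-131.5, -48.7]]
jar 1278 [ 0.43  -0.179  0.016] [ 0.493 -0.119  0.09 ]
cart 3283 [ 0.568 -0.255  0.016] [ 0.668 -0.181  0.154]
cleat 566 [ 0.744 -0.279  0.014] [ 0.77  -0.14   0.046]
tapr 1008 [ 0.388 -0.069  0.013] [0.48  0.025 0.053]
scene [ 627.3 -219.3] [109.2  58.7] 13.7 [[567.2999877929688, -203.8000030517578], [581.2000122070312, -260.79998779296875], [687.2999877929688, -234.89999389648438], [673.2999877929688, -177.89999389648438]] F [[-140.3, 48.0], [-198.8, 43.7], [-190.8, -65.2], [-132.3, -60.9]]
scene [ 621.1 -220.3] [103.8  57.1] 15.9 [[563.4000244140625, -207.0], [579.0, -261.8999938964844], [678.7999877929688, -233.5], [663.2000122070312, -178.60000610351562]] F [[-142.8, 52.4], [-199.5, 46.1], [-188.1, -57.1], [-131.3, -50.7]]
jar 1630 [ 0.437 -0.184  0.013] [ 0.499 -0.12   0.085]
cart 4655 [ 0.576 -0.257  0.014] [ 0.677 -0.182  0.151]
cleat 1149 [ 0.749 -0.277  0.014] [ 0.772 -0.139  0.042]
tapr 1501 [ 0.391 -0.069  0.012] [0.483 0.022 0.048]
```

```bash
cat >> h.py <<'E'
from scipy.spatial.transform import Rotation as Ro
def Rt(th,yaw=0):
    t=np.radians(th);a=np.radians(yaw)
    X=np.r_[fx*np.cos(a)+fy*np.sin(a),0]; Z=np.array([0,0,1.]); Y=np.cross(Z,-X)*1; 
    z=np.sin(t)*X-np.cos(t)*Z; x=np.cos(t)*X+np.sin(t)*Z
    return np.c_[x,np.cross(z,x),z]
def inc(Fp,th,yaw=0):
    s=manip.sense(); R=np.array(s['ee_rot']); p=np.array(s['position'])
    w=np.r_[F0+Fp[0]*fx+Fp[1]*fy,Fp[2]]/1000
    rv=Ro.from_matrix(R.T@Rt(th,yaw)).as_rotvec()/np.pi
    print('to',Fp,'row',np.r_[rv,R.T@(w-p)/.5].round(4).tolist())
def st():
    s=manip.sense(); p=np.array(s['position'])*1000; R=np.array(s['ee_rot'])
    print('t',round(s['t'],2),'F',toF(p).round(1),'z',p[2].round(1),'tool z in F',(np.r_[fx,0]@R[:,2]).round(3),(np.r_[fy,0]@R[:,2]).round(3),'y in F',(np.r_[fx,0]@R[:,1]).round(3),'f',np.round(s['wrist_force'],1),'gap',s['finger_gap'],'q',np.round(s['qpos'],0))
E
python3 -c "
from h import *
print(Rt(45).round(2)); st(); inc((-250,0,150),45)"
```

```text
[[-0.12  0.99 -0.12]
 [ 0.7   0.17  0.7 ]
 [ 0.71  0.   -0.71]]
t 0.35 F [[-453.6  430.3]] z 196.9 tool z in F 0.0 0.0 y in F -0.973 f [ 0.5  0.6 -0.3] gap 0.9994466074630927 q [-68.  24.  93.  -0.  62.  -1.]
to (-250, 0, 150) row [0.1667, 0.2107, -0.4028, 0.9311, -0.1988, 0.0939]
```

Request:
send_rows(
  increments=[
    [[0.1667, 0.2107, -0.4028, 0.9311, -0.1988, 0.0939, 0.5], [0.1667, 0.2107, -0.4028, 0.9311, -0.1988, 0.0939, 0.5], [0.1667, 0.2107, -0.4028, 0.9311, -0.1988, 0.0939, 0.5], [0.1667, 0.2107, -0.4028, 0.9311, -0.1988, 0.0939, 0.5], [0.1667, 0.2107, -0.4028, 0.9311, -0.1988, 0.0939, 0.5], [0.1667, 0.2107, -0.4028, 0.9311, -0.1988, 0.0939, 0.5], [0.1667, 0.2107, -0.4028, 0.9311, -0.1988, 0.0939, 0.5], [0.1667, 0.2107, -0.4028, 0.9311, -0.1988, 0.0939, 0.5]],
  ],
)

```text
t: 1.02
position: [0.5156, -0.3858, 0.1645]
ee_rot: [[0.299, 0.953, 0.039], [0.812, -0.276, 0.514], [0.5, -0.122, -0.857]]
wrist_force: [0.7, -0.2, 0.1]
finger_gap: 0.501
gripper_force: 0.0
```

```bash
python3 -c "
from h import *
st(); inc((-250,0,150),45)"
```

```text
t 1.02 F [[-311.3  129. ]] z 164.5 tool z in F 0.5 -0.124 y in F -0.43 f [ 0.7 -0.2  0.1] gap 0.5012744978619562 q [-49.  40.  78.  22.  85. -37.]
to (-250, 0, 150) row [0.0568, 0.0716, -0.1364, 0.1884, 0.1817, 0.1181]
```

Request:
send_rows(
  increments=[
    [[0.0568, 0.0716, -0.1364, 0.1884, 0.1817, 0.1181, 0.5], [0.0568, 0.0716, -0.1364, 0.1884, 0.1817, 0.1181, 0.5], [0.0568, 0.0716, -0.1364, 0.1884, 0.1817, 0.1181, 0.5], [0.0568, 0.0716, -0.1364, 0.1884, 0.1817, 0.1181, 0.5], [0.0568, 0.0716, -0.1364, 0.1884, 0.1817, 0.1181, 0.5], [0.0568, 0.0716, -0.1364, 0.1884, 0.1817, 0.1181, 0.5], [0.0568, 0.0716, -0.1364, 0.1884, 0.1817, 0.1181, 0.5], [0.0568, 0.0716, -0.1364, 0.1884, 0.1817, 0.1181, 0.5]],
  ],
)

```text
t: 1.68
position: [0.6311, -0.3064, 0.1501]
ee_rot: [[-0.111, 0.987, -0.114], [0.701, 0.159, 0.696], [0.705, -0.003, -0.709]]
wrist_force: [0.1, -0.1, 0.1]
finger_gap: 0.502
gripper_force: 0.0
```

```bash
python3 -c "
from h import *
st(); inc((-245,0,17),45)
cap('scene','s2.png')"
```

```text
t 1.68 F [[-252.1    2. ]] z 150.1 tool z in F 0.705 -0.003 y in F -0.007 f [ 0.1 -0.1  0.1] gap 0.5018697505196847 q [-40.  53.  61.  28. 102. -52.]
to (-245, 0, 17) row [0.0009, 0.001, -0.0022, -0.1776, 0.0047, 0.1988]
```

View pics/s2.png

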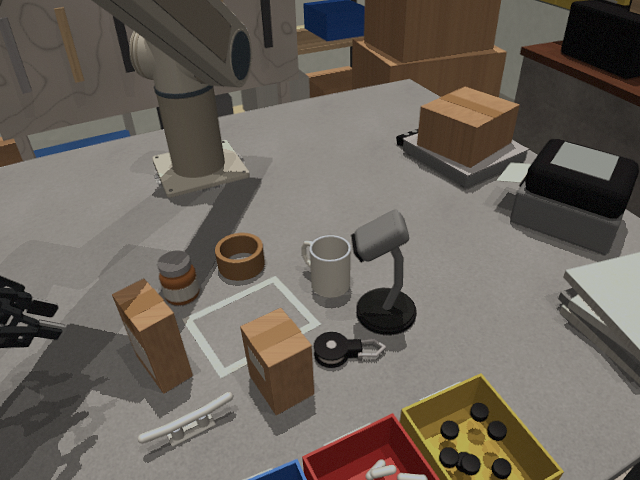

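The fingertips are in clear space at about (55,330), to the left of the carton at (150,335). I'll descend behind it.

Request:
send_rows(
  increments=[
    [[0.001, 0.001, -0.002, -0.09, 0.0025, 0.1, 0.5], [0.001, 0.001, -0.002, -0.13, 0.0047, 0.15, 0.5], [0.001, 0.001, -0.002, -0.16, 0.0047, 0.18, 0.5], [0.001, 0.001, -0.002, -0.1776, 0.0047, 0.1988, 0.5], [0.001, 0.001, -0.002, -0.1776, 0.0047, 0.1988, 0.5], [0.001, 0.001, -0.002, -0.1776, 0.0047, 0.1988, 0.5], [0.001, 0.001, -0.002, -0.1776, 0.0047, 0.1988, 0.5], [0.001, 0.001, -0.002, -0.1776, 0.0047, 0.1988, 0.5]],
  ],
)

```text
t: 2.4
position: [0.6342, -0.2995, 0.0196]
ee_rot: [[-0.121, 0.986, -0.116], [0.699, 0.167, 0.696], [0.705, 0.003, -0.709]]
wrist_force: [-0.2, 0.0, -0.2]
finger_gap: 0.498
gripper_force: 0.0
```

```bash
python3 -c "
from h import *
st()
for x in (-208,-180,-150): inc((x,0,17),45)"
```

```text
t 2.4 F [[-245.7   -2.2]] z 19.6 tool z in F 0.705 -0.001 y in F 0.002 f [-0.2  0.  -0.2] gap 0.4981747197180508 q [-39.  61.  62.  28.  93. -56.]
to (-208, 0, 17) row [0.0003, 0.0008, 0.0011, 0.0499, -0.0042, 0.0569]
to (-180, 0, 17) row [0.0003, 0.0008, 0.0011, 0.0896, -0.0041, 0.0964]
to (-150, 0, 17) row [0.0003, 0.0008, 0.0011, 0.1321, -0.004, 0.1387]
```

Request:
send_rows(
  increments=[
    [[0, 0.001, 0.001, 0.016, -0.004, 0.024, 0.5], [0, 0.001, 0.001, 0.031, -0.004, 0.039, 0.5], [0, 0.001, 0.001, 0.043, -0.004, 0.05, 0.5], [0, 0.001, 0.001, 0.05, -0.004, 0.057, 0.5], [0, 0.001, 0.001, 0.0563, -0.004, 0.0635, 0.5], [0, 0.001, 0.001, 0.063, -0.004, 0.07, 0.5], [0, 0.001, 0.001, 0.0695, -0.004, 0.0765, 0.5], [0, 0.001, 0.001, 0.076, -0.004, 0.083, 0.5]],
  ],
)

```text
t: 3.07
position: [0.6213, -0.2426, 0.0139]
ee_rot: [[-0.115, 0.986, -0.119], [0.695, 0.165, 0.7], [0.71, -0.002, -0.704]]
wrist_force: [-1.3, 0.1, 0.3]
finger_gap: 0.503
gripper_force: 0.0
```

```bash
cat >> h.py <<'E'
def meas(ns=('top','scene')):
  for n in ns:
    c=cap(n);P=cloud(c)
    m=(P[...,2]>.14)&(P[...,2]<.16)&(P[...,0]>.5)&(P[...,0]<.75)&(P[...,1]>-.32)&(P[...,1]<-.03)&(c['depth']>0)
    if m.sum()<50: print(n,'no top');continue
    k,l,st,ce=cv2.connectedComponentsWithStats(m.astype(np.uint8)); i=1+st[1:,4].argmax()
    b=box(P[l==i]); q=cv2.boxPoints(b); print(n,'z',np.median(P[l==i][:,2]).round(4),'cF',toF(b[0]).round(1),np.round(b[1],1),round(b[2],1),'F',toF(q).round(1).tolist())
E
python3 -c "
from h import *
st();meas()
for x in (-160,-150,-140,-137): inc((x,0,17),45)"
```

```text
t 3.07 F [[-187.5    1.1]] z 13.9 tool z in F 0.71 0.002 y in F 0.0 f [-1.3  0.1  0.3] gap 0.5029318503269892 q [-37.  58.  69.  29.  89. -57.]
top z 0.1506 cF [[-165.6   -2.4]] [99.3 58. ] 15.6 F [[-142.1, 50.0], [-199.7, 43.9], [-189.2, -54.9], [-131.5, -48.7]]
scene z 0.1488 cF [[-165.1   -3.2]] [103.5  57.3] 15.8 F [[-142.3, 51.4], [-199.2, 45.1], [-187.9, -57.7], [-131.0, -51.5]]
to (-160, 0, 17) row [-0.0008, -0.0015, -0.0006, 0.0425, 0.0025, 0.0339]
to (-150, 0, 17) row [-0.0008, -0.0015, -0.0006, 0.0565, 0.0025, 0.0481]
to (-140, 0, 17) row [-0.0008, -0.0015, -0.0006, 0.0706, 0.0025, 0.0623]
to (-137, 0, 17) row [-0.0008, -0.0015, -0.0006, 0.0748, 0.0026, 0.0666]
```

```bash
python3 -c "
from h import *
a=cap('top')['color'][130:330,400:600]; b=cap('scene')['color'][230:430,20:240]; 
r=lambda x:cv2.resize(x,(400,400),interpolation=cv2.INTER_CUBIC)
cv2.imwrite('pics/c3.png',np.hstack([r(a),r(b)])[:,:,::-1]); st(); meas(('top',))"
```

```text
t 3.27 F [[-187.8    1.2]] z 13.8 tool z in F 0.71 0.002 y in F 0.0 f [-0.2  0.6 -0.5] gap 0.5003768338573965 q [-37.  58.  69.  29.  89. -57.]
top z 0.1507 cF [[-165.7   -2.4]] [99.2 57.7] 15.6 F [[-142.4, 50.0], [-199.7, 43.8], [-189.1, -54.8], [-131.8, -48.7]]
```

View pics/c3.png

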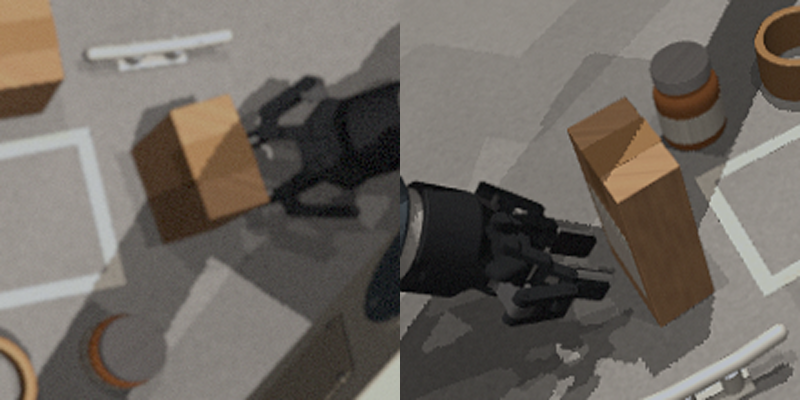

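The fingertips, at (600,260) in the scene crop, are still short of the carton. Depth will give me the gap to the gripper at each height.

```bash
cat >> h.py <<'E'
def gaps():
  for n in('scene','top'):
    c=cap(n);P=cloud(c);m=(c['color'].max(2)<60)&(c['depth']>0)
    Q=P[m]*1000; f=toF(Q); ok=(abs(f[:,1])<70)&(f[:,0]<-80)&(f[:,0]>-320); Q=Q[ok];f=f[ok]
    for z in range(10,200,15):
        k=(Q[:,2]>z)&(Q[:,2]<z+15)
        if k.sum()>8:
            s=f[k]; a=s[:,1]>0
            print(n,z,k.sum(),[np.percentile(s[g][:,0],97).round(1) if g.sum()>5 else None for g in(a,~a)],np.percentile(s[:,1],[3,97]).round(0))
E
python3 -c "
from h import *
gaps()"
```

```text
scene 25 27 [np.float64(-214.6), None] [-27.  25.]
scene 40 215 [np.float64(-209.1), np.float64(-210.6)] [-35.  25.]
scene 55 269 [np.float64(-220.2), np.float64(-221.3)] [-51.  27.]
scene 70 397 [np.float64(-233.6), np.float64(-234.2)] [-57.  47.]
scene 85 608 [np.float64(-243.7), np.float64(-244.2)] [-64.  55.]
scene 100 755 [np.float64(-252.8), np.float64(-254.8)] [-65.  59.]
scene 115 706 [np.float64(-265.7), np.float64(-267.2)] [-60.  57.]
scene 130 213 [None, np.float64(-289.1)] [-38. -23.]
scene 145 456 [np.float64(-277.8), np.float64(-279.3)] [-36.   6.]
scene 160 488 [np.float64(-285.0), np.float64(-286.3)] [-32.  15.]
scene 175 284 [np.float64(-299.4), np.float64(-299.9)] [-25.  20.]
scene 190 21 [None, np.float64(-318.8)] [-12.   7.]
top 10 34 [np.float64(-139.0), None] [ 8. 49.]
top 25 36 [np.float64(-138.7), None] [ 9. 47.]
top 40 53 [np.float64(-139.0), None] [-4. 49.]
top 55 92 [np.float64(-139.1), np.float64(-229.5)] [-32.  48.]
top 70 319 [np.float64(-139.8), np.float64(-233.7)] [-46.  49.]
top 85 399 [np.float64(-140.2), np.float64(-241.9)] [-53.  56.]
top 100 636 [np.float64(-141.0), np.float64(-252.9)] [-57.  63.]
top 115 750 [np.float64(-140.5), np.float64(-263.5)] [-56.  61.]
top 130 184 [np.float64(-138.9), np.float64(-136.6)] [-32.  46.]
top 145 324 [np.float64(-278.5), np.float64(-278.9)] [-32.  38.]
top 160 520 [np.float64(-283.4), np.float64(-283.2)] [-29.  34.]
top 175 324 [np.float64(-297.5), np.float64(-297.1)] [-23.  28.]
top 190 11 [np.float64(-318.9), None] [-5. 11.]
```

```bash
python3 -c "
from h import *
c=cap('scene');P=cloud(c)*1000;f=toF(P.reshape(-1,3)).reshape(480,640,2)
m=(c['depth']>0)&(f[...,0]>-240)&(f[...,0]<-201)&(abs(f[...,1])<60)&(P[...,2]>6)
vs,us=np.nonzero(m);print(m.sum())
for z in range(5,75,6):
    k=m&(P[...,2]>=z)&(P[...,2]<z+6)
    if k.sum(): s=f[k]; print(z,k.sum(),np.percentile(s[:,0],[50,90,100]).round(1),np.percentile(s[:,1],[0,10,50,90,100]).round(0), c['color'][k].max(1).mean().round())
"
```

```text
660
29 5 [-221.  -218.6 -217.8] [-27. -27. -26.  24.  24.] 48.0
35 35 [-219.7 -213.1 -211. ] [-32. -26.  23.  24.  25.] 29.0
41 75 [-222.5 -210.3 -207.8] [-35. -33.  22.  24.  28.] 27.0
47 139 [-218.9 -210.  -207.8] [-36. -34. -21.  24.  37.] 31.0
53 128 [-223.7 -215.8 -211.9] [-35. -34. -24.  24.  36.] 34.0
59 96 [-227.5 -221.6 -218.6] [-35. -33. -21.  24.  38.] 36.0
65 79 [-232.  -226.8 -223.8] [-36. -33. -21.  26.  35.] 41.0
71 48 [-235.3 -231.6 -229.7] [-37. -33. -22.  29.  45.] 36.0
```

Both cameras place the fingertips about 30 mm further back along the tool than the TCP model, with the front corner at x −208, z 46. I'll lower by about 18 mm so the contact is below 35 mm.

Request:
send_rows(
  increments=[
    [[0, 0, 0, -0.005, 0, 0.005, 0.5], [0, 0, 0, -0.01, 0, 0.01, 0.5], [0, 0, 0, -0.015, 0, 0.015, 0.5], [0, 0, 0, -0.02, 0, 0.02, 0.5], [0, 0, 0, -0.025, 0, 0.025, 0.5], [0, 0, 0, -0.025, 0, 0.025, 0.5], [0, 0, 0, -0.025, 0, 0.025, 0.5], [0, 0, 0, -0.025, 0, 0.025, 0.5]],
  ],
)

```text
t: 4.13
position: [0.6212, -0.2428, -0.0038]
ee_rot: [[-0.115, 0.986, -0.119], [0.695, 0.165, 0.7], [0.71, -0.003, -0.704]]
wrist_force: [-0.2, 0.1, 1.0]
finger_gap: 0.497
gripper_force: 0.0
```

```bash
cat >> h.py <<'E'
def tips(x1,x0=-250):
    c=cap('scene');P=cloud(c)*1000;f=toF(P.reshape(-1,3)).reshape(480,640,2)
    m=(c['depth']>0)&(f[...,0]>x0)&(f[...,0]<x1)&(abs(f[...,1])<60)&(P[...,2]>6)&(c['color'].max(2)<90)
    for z in range(5,200,8):
        k=m&(P[...,2]>=z)&(P[...,2]<z+8)
        if k.sum()>3: s=f[k]; print(z,k.sum(),np.percentile(s[:,0],[50,95,100]).round(1),np.percentile(s[:,1],[0,50,100]).round(0))
E
python3 -c "
from h import *
st();tips(-201); meas(('top',))"
```

```text
t 4.13 F [[-187.7    1.2]] z -3.8 tool z in F 0.71 0.002 y in F -0.0 f [-0.2  0.1  1. ] gap 0.49702665929981305 q [-37.  60.  69.  29.  88. -57.]
13 22 [-219.9 -215.1 -214. ] [-28.  23.  26.]
21 86 [-220.8 -209.5 -207. ] [-34.  22.  25.]
29 171 [-219.7 -209.1 -207.7] [-35. -21.  35.]
37 167 [-227.2 -217.3 -215.3] [-36.  20.  36.]
45 138 [-231.7 -223.9 -221.4] [-50.  23.  34.]
53 112 [-238.3 -231.2 -230.1] [-53. -21.  42.]
61 182 [-242.1 -236.9 -234.7] [-56. -22.  54.]
69 99 [-247.1 -244.3 -240.7] [-57. -22.  58.]
77 33 [-248.5 -246.2 -245.8] [-29.  16.  31.]
top z 0.1505 cF [[-165.5   -2.3]] [99.1 57.2] 15.9 F [[-142.6, 50.2], [-199.4, 43.8], [-188.4, -54.7], [-131.5, -48.4]]
```

Request:
send_rows(
  increments=[
    [[0, 0, 0, 0.008, 0, 0.008, 0.5], [0, 0, 0, 0.016, 0, 0.016, 0.5], [0, 0, 0, 0.023, 0, 0.023, 0.5], [0, 0, 0, 0.03, 0, 0.03, 0.5], [0, 0, 0, 0.037, 0, 0.037, 0.5], [0, 0, 0, 0.044, 0, 0.044, 0.5], [0, 0, 0, 0.05, 0, 0.05, 0.5], [0, 0, 0, 0.055, 0, 0.055, 0.5]],
  ],
)

```text
t: 4.9
position: [0.6147, -0.2039, -0.0035]
ee_rot: [[-0.115, 0.986, -0.119], [0.695, 0.166, 0.7], [0.71, -0.003, -0.704]]
wrist_force: [0.6, -1.5, -0.8]
finger_gap: 0.499
gripper_force: 0.7
```

```bash
python3 -c "
from h import *
st(); meas();inc((-108,0,-4),45)"
```

```text
t 4.9 F [[-148.2    1.2]] z -3.5 tool z in F 0.71 0.002 y in F 0.0 f [ 0.6 -1.5 -0.8] gap 0.49879297642744985 q [-35.  58.  74.  31.  84. -57.]
top z 0.1506 cF [[-140.5   -5.3]] [99.2 57.1] 10.0 F [[-112.3, 44.5], [-169.4, 44.1], [-168.7, -55.1], [-111.5, -54.7]]
scene z 0.1488 cF [[-140.    -5.3]] [103.9  56.3] 9.9 F [[-112.2, 46.8], [-168.5, 46.4], [-167.8, -57.4], [-111.5, -57.1]]
to (-108, 0, -4) row [-0.0008, -0.0016, -0.0005, 0.0555, 0.0027, 0.0574]
```

Request:
send_rows(
  increments=[
    [[0, 0, 0, 0.006, 0, 0.006, 0.5], [0, 0, 0, 0.014, 0, 0.014, 0.5], [0, 0, 0, 0.023, 0, 0.023, 0.5], [0, 0, 0, 0.032, 0, 0.032, 0.5], [0, 0, 0, 0.041, 0, 0.041, 0.5], [0, 0, 0, 0.048, 0, 0.048, 0.5], [0, 0, 0, 0.052, 0, 0.052, 0.5], [0, 0, 0, 0.054, 0, 0.054, 0.5]],
  ],
)

```text
t: 5.67
position: [0.6082, -0.1661, -0.0035]
ee_rot: [[-0.115, 0.986, -0.12], [0.695, 0.166, 0.7], [0.71, -0.003, -0.704]]
wrist_force: [0.3, -1.2, 0.3]
finger_gap: 0.5
gripper_force: 0.6
```

```bash
python3 -c "
from h import *
st(); meas();inc((-150,0,-4),45);inc((-150,-4,105),45)"
```

```text
t 5.67 F [[-109.9    1.4]] z -3.5 tool z in F 0.71 0.002 y in F 0.001 f [ 0.3 -1.2  0.3] gap 0.5003599138306285 q [-33.  56.  78.  32.  82. -57.]
top z 0.1506 cF [[-102.8   -5.7]] [99.8 55.5] 8.9 F [[-74.5, 43.9], [-130.0, 44.5], [-131.1, -55.3], [-75.6, -55.9]]
scene z 0.1485 cF [[-102.4   -6.1]] [102.7  56.3] 8.8 F [[-73.6, 44.9], [-129.9, 45.6], [-131.3, -57.0], [-74.9, -57.8]]
to (-150, 0, -4) row [-0.0007, -0.0015, -0.0005, -0.0571, 0.0025, -0.0558]
to (-150, -4, 105) row [-0.0007, -0.0015, -0.0005, 0.0978, 0.01, -0.2092]
```

The leading edge is at about −75 mm, just past the tape's inner edge at −85, and the carton is square to the frame. Now I'll back off and rise to near the top.

Request:
send_rows(
  increments=[
    [[0, 0, 0, -0.025, 0.0, -0.025, 0.5], [0, 0, 0, -0.057, 0.0, -0.056, 0.5], [0, 0, 0, -0.057, 0.005, -0.056, 0.5], [0, -0.001, 0, -0.01, 0.01, -0.1, 0.5], [0, -0.001, 0, 0.04, 0.01, -0.15, 0.5], [0, -0.001, 0, 0.08, 0.01, -0.19, 0.5], [0, -0.001, 0, 0.088, 0.01, -0.199, 0.5], [0, -0.001, 0, 0.088, 0.01, -0.199, 0.5]],
  ],
)

```text
t: 6.43
position: [0.6216, -0.2058, 0.1006]
ee_rot: [[-0.118, 0.986, -0.116], [0.699, 0.165, 0.696], [0.706, 0.001, -0.708]]
wrist_force: [0.3, -0.2, -0.6]
finger_gap: 0.506
gripper_force: 0.0
```

```bash
python3 -c "
from h import *
st(); meas(('top',)); tips(-133)
inc((-110,-5,98),45);inc((-55,-5,98),45)"
```

```text
t 6.43 F [[-151.3   -5.3]] z 100.6 tool z in F 0.706 -0.001 y in F -0.0 f [ 0.3 -0.2 -0.6] gap 0.5058835324197576 q [-34.  50.  74.  31.  91. -53.]
top z 0.1507 cF [[-103.2   -5.5]] [99.6 56.6] 9.5 F [[-74.9, 44.3], [-131.5, 44.3], [-131.5, -55.3], [-74.9, -55.3]]
117 43 [-182.7 -177.  -174.8] [-37.  17.  20.]
125 115 [-184.7 -172.2 -170. ] [-40.  17.  20.]
133 176 [-185.4 -173.9 -170.4] [-41.  16.  21.]
141 167 [-192.4 -182.1 -178.3] [-56.  16.  24.]
149 167 [-201.7 -189.8 -186.1] [-60.  18.  31.]
157 178 [-207.1 -196.8 -195.3] [-60. -38.  47.]
165 240 [-206.4 -200.8 -198.9] [-60. -28.  47.]
173 238 [-214.9 -208.9 -207.6] [-60. -26.  57.]
181 278 [-221.2 -211.8 -209.7] [-59.   2.  59.]
189 300 [-229.2 -219.3 -216.7] [-60. -17.  60.]
197 344 [-237.7 -227.1 -224. ] [-59. -23.  59.]
to (-110, -5, 98) row [-0.0007, -0.0005, -0.0007, 0.0574, 0.0027, 0.0555]
to (-55, -5, 98) row [-0.0007, -0.0005, -0.0007, 0.135, 0.0027, 0.1334]
```

Request:
send_rows(
  increments=[
    [[0, 0, 0, 0.014, 0, 0.014, 0.5], [0, 0, 0, 0.03, 0, 0.03, 0.5], [0, 0, 0, 0.044, 0, 0.044, 0.5], [0, 0, 0, 0.053, 0, 0.053, 0.5], [0, 0, 0, 0.062, 0, 0.062, 0.5], [0, 0, 0, 0.071, 0, 0.071, 0.5], [0, 0, 0, 0.08, 0, 0.08, 0.5], [0, 0, 0, 0.09, 0, 0.09, 0.5]],
  ],
)

```text
t: 7.2
position: [0.6097, -0.1418, 0.098]
ee_rot: [[-0.115, 0.986, -0.119], [0.697, 0.165, 0.698], [0.708, -0.002, -0.707]]
wrist_force: [0.3, -1.0, 1.1]
finger_gap: 0.497
gripper_force: 0.2
```

Request:
send_rows(
  increments=[
    [[0, 0, 0, 0.01, 0, 0.01, 0.5], [0, 0, 0, 0.02, 0, 0.02, 0.5], [0, 0, 0, 0.03, 0, 0.03, 0.5], [0, 0, 0, 0.04, 0, 0.04, 0.5], [0, 0, 0, 0.05, 0, 0.05, 0.5], [0, 0, 0, 0.056, 0, 0.056, 0.5], [0, 0, 0, 0.056, 0, 0.056, 0.5], [0, 0, 0, 0.056, 0, 0.056, 0.5]],
  ],
)

```text
t: 7.87
position: [0.6031, -0.1031, 0.098]
ee_rot: [[-0.115, 0.986, -0.119], [0.697, 0.166, 0.698], [0.708, -0.003, -0.706]]
wrist_force: [0.2, -0.5, 0.1]
finger_gap: 0.499
gripper_force: 0.0
```

```bash
python3 -c "
from h import *
st(); a=cap('scene','s9.png')"
```

```text
t 7.87 F [[-46.9  -4. ]] z 98.0 tool z in F 0.708 0.002 y in F 0.0 f [ 0.2 -0.5  0.1] gap 0.49890824051863264 q [-29.  46.  84.  34.  83. -52.]
```

View pics/s9.png

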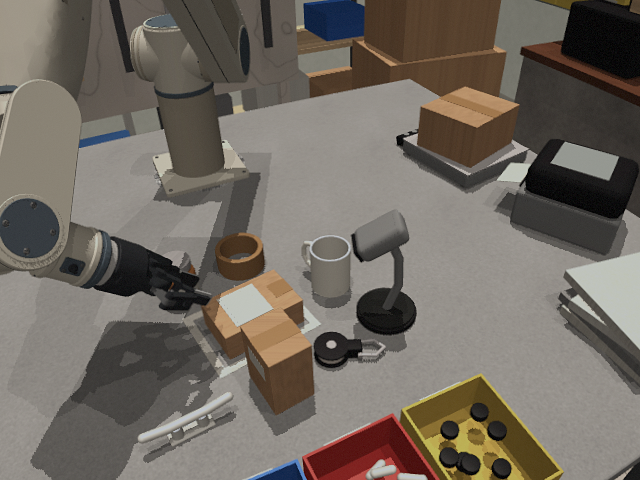

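The carton lies flat in the frame with the pouch up at (245,300). I'll retreat and check the placement.

Request:
send_rows(
  increments=[
    [[0, 0, 0, 0, 0, -0.04, 0.5], [0, 0, 0, 0, 0, -0.1, 0.5], [0, 0, 0, 0, 0, -0.16, 0.5], [0, 0, 0, 0, 0, -0.22, 0.5], [0, 0, 0, 0, 0, -0.26, 0.5], [0, 0, 0, 0, 0, -0.28, 0.5], [0, 0, 0, 0, 0, -0.28, 0.5], [0, 0, 0, 0, 0, -0.28, 0.5]],
  ],
)

```text
t: 8.58
position: [0.6195, -0.2009, 0.1962]
ee_rot: [[-0.114, 0.986, -0.119], [0.697, 0.165, 0.698], [0.708, -0.003, -0.706]]
wrist_force: [-0.5, -0.1, -1.6]
finger_gap: 0.501
gripper_force: 0.0
```

```bash
python3 -c "
from h import *
st(); c=cap('top','t10.png');P=cloud(c)
m=(P[...,2]>.045)&(P[...,2]<.065)&(P[...,0]>.5)&(P[...,0]<.69)&(P[...,1]>-.2)&(P[...,1]<.06)&(c['depth']>0)
k,l,s,ce=cv2.connectedComponentsWithStats(m.astype(np.uint8)); i=1+s[1:,4].argmax()
b=box(P[l==i]);print(np.median(P[l==i][:,2]),b,toF(cv2.boxPoints(b)).round(1).tolist())
for nm,(x0,x1,y0,y1) in dict(jar=(.40,.52,-.24,-.1),cleat=(.70,.82,-.32,-.1),tapr=(.35,.5,-.1,.05)).items():
    q=(P[...,0]>x0)&(P[...,0]<x1)&(P[...,1]>y0)&(P[...,1]<y1)&(P[...,2]>.012)&(P[...,2]<.2)&(c['depth']>0)
    Q=P[q]; print(nm,np.percentile(Q,1,axis=0).round(3),np.percentile(Q,99,axis=0).round(3))
"
```

```text
t 8.58 F [[-146.   -4.]] z 196.2 tool z in F 0.708 0.002 y in F -0.001 f [-0.5 -0.1 -1.6] gap 0.5006218278773681 q [-34.  44.  73.  31.  97. -49.]
0.05585547293961479 ((596.7194213867188, -51.945953369140625), (100.86942291259766, 151.21286010742188), 9.44019603729248) [[80.3, 44.2], [-70.9, 44.4], [-71.1, -56.5], [80.1, -56.7]]
jar [ 0.43  -0.178  0.017] [ 0.493 -0.119  0.09 ]
cleat [ 0.744 -0.278  0.015] [ 0.77  -0.14   0.046]
tapr [ 0.388 -0.069  0.014] [0.48  0.025 0.053]
```

View pics/t10.png

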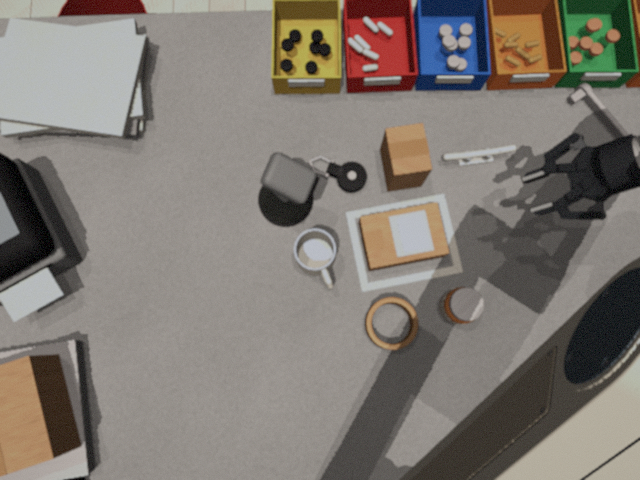

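The carton lies flat inside the tape: x −71 to 80 (limits ±85) and y −57 to 44 (limits ±65). The pouch is up at (412,232), and the neighbours are where they were.

```bash
python3 -c "
from bench import manip
print(manip.job_done())"
```

```text
the job is handed in; nothing more can be done
None
```

The carton was slid just past the near strip and toppled in one push; it lies flat inside the frame, pouch side up, nothing else looks moved, and the job was handed in at about 9 s, with no verdict shown.

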